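# Stack a milk-line valve in its nest and hold it pressed for the screws

## Task

Build up the milk-line valve between the four posts of the oak nest, letting go of each part once it sits flat: the black body first, then the white spacer, then the steel disc with its hub up. Then press straight down on the disc's hub with a steady push of about 11 N, so that the sprung seat under the stack sinks about halfway and never to its stop, and keep pressing so that I can drive the rim screws: finish while still holding that push, do not let go or back off at the end. Leave everything else on the worktop where it is.

Things in the scene. Friction and masses are not known exactly. Their poses are not given: they have to be found in the camera images.
- nest: Fixed nest: pale oak block 110 x 110 x 24 mm; origin at the centre of its underside, x, y along its sides, z up. Four steel posts, 10 mm diameter, at x = +-23.3, y = +-23.3 mm, tops 100 mm above the worktop, last 8 mm tapered; a 52 mm part has 2 mm play all round. The 36 mm openings between posts face +-x and +-y: fingers holding a part by its rim must lie in two opposite openings.
- seat_top (a point): Centre of the top face of the nest's sprung round seat (aluminium, 46 mm diameter, on a green stem), on the nest's centre line between the posts; 40 mm above the worktop when not pressed. The body stands on it.
- seat (a joint): How far the sprung seat is pushed down, m: 0 at rest, 0.012 at its stop. The preloaded spring begins to sink at 5 N (the stack's own weight of 2 to 4 N does not move it) and takes 1.5 N more per mm: 6 mm down needs 14 N, the stack's weight included. To be held between 2.5 and 9.5 mm.
- valve_body: Black plastic valve body with two grey bands, upright cylinder 52 mm in diameter, 30 mm high, about 110 g; origin at the centre of its underside, z up. Goes in first, on the seat.
- spacer: White plastic spacer ring, 52 mm outside and 30 mm inside diameter, 18 mm high, about 50 g, lying flat; origin at the centre of its underside, z up. Goes in second, on the body.
- top_disc: Steel disc, 52 mm in diameter, 8 mm thick, with a steel hub 22 mm in diameter, 18 mm tall, on its upper face (26 mm in all), about 110 g; origin at the centre of its underside, z up through the hub. Can be picked by the hub. Goes in third, on the spacer; the hub's flat top is then 114 mm above the worktop, seat at rest.
- milk_jug: Bystander: stainless steel milk jug, 104 mm across, 150 mm high, with a handle; origin at the centre of its underside.
- bucket_lid: Bystander: blue plastic bucket lid, 230 mm across, 16 mm high, lying flat; origin at the centre of its underside.
- door_bolt: Bystander: steel door bolt, 175 mm long along its x, 36 mm wide, 47 mm high, lying on its backplate; origin at the centre of the backplate's underside.
- brush: Bystander: brush with a wooden handle lying along its x, 200 mm long, 42 mm wide; origin under its middle.
- mug: Bystander: blue ceramic mug, 80 mm across, 90 mm high; origin at the centre of its underside.
- screwdriver: Bystander: screwdriver with a red handle lying along its x, 200 mm long; origin under its middle.
There are look-alikes about, which are no part of the job. What is shaped like the valve_body but turquoise is not meant.

How it is judged:
On the way, in this order (a step that is already met when the one before it is completed fails the run):
1. the black body stands flat on the seat between the posts, let go (horizontal distance between valve_body and seat_top below 0.0045 m and z of valve_body in the frame of seat_top between -0.003 and 0.003 m and angle between valve_body's own z axis and vertical below 0.08 rad and contact force between the fingers and valve_body below 0.2 N), for 0.2 s.
2. the white spacer lies flat on the body between the posts, let go (horizontal distance between each of valve_body, spacer and seat_top below 0.0045 m and z of valve_body in the frame of seat_top between -0.003 and 0.003 m and angle between each of valve_body, spacer's own z axis and vertical below 0.08 rad and z of spacer in the frame of seat_top between 0.027 and 0.033 m and contact force between the fingers and spacer below 0.2 N), for 0.2 s.
3. the steel disc lies flat on the spacer, hub up, let go (horizontal distance between each of valve_body, spacer, top_disc and seat_top below 0.0045 m and z of valve_body in the frame of seat_top between -0.003 and 0.003 m and angle between each of valve_body, spacer, top_disc's own z axis and vertical below 0.08 rad and z of spacer in the frame of seat_top between 0.027 and 0.033 m and z of top_disc in the frame of seat_top between 0.045 and 0.051 m and contact force between the fingers and top_disc below 0.2 N), for 0.2 s.
4. the disc is pressed down steadily with the seat between 2.5 and 9.5 mm down (horizontal distance between each of valve_body, spacer, top_disc and seat_top below 0.0045 m and z of valve_body in the frame of seat_top between -0.003 and 0.003 m and angle between each of valve_body, spacer, top_disc's own z axis and vertical below 0.08 rad and z of spacer in the frame of seat_top between 0.027 and 0.033 m and z of top_disc in the frame of seat_top between 0.045 and 0.051 m and value of joint seat between 0.0025 and 0.0095 m and contact force between nest and valve_body between 7 and 22 N and contact force between the fingers and top_disc above 3 N and velocity of joint seat between -0.01 and 0.01 m/s and linear speed of each of valve_body, spacer, top_disc below 0.02 m/s), for 1 s.
At the end, for the whole second after the job is handed in: Body, spacer, disc stacked on the seat, each within 4.5 mm of the centre line, 3 mm of its height and 0.08 rad of level, at rest; fingers press the disc (over 3 N), the seat is held 2.5 to 9.5 mm down and the stack bears on the nest with 7 to 22 N (all of step 4); the arm keeps its last pose, push and grip.
It fails at once if the seat is pushed down to its stop (value of joint seat above 0.0115 m).
It fails at once if a bystander is moved more than 30 mm (distance of any of milk_jug, bucket_lid, door_bolt, brush, mug, screwdriver from where it was at the start of the episode above 0.03 m).
It also fails if it takes over 72 s, if anything falls off the work surface, if the arm or the gripper's body presses on something with over 40 N, if the wrist force passes 120 N, or if a joint passes its speed limit or range.

## Robot

A 6-joint arm with a two-finger parallel gripper is mounted at the origin on the work surface. World frame = base frame: x ahead of the robot, y to its left, z up, the work surface at z = 0. Lengths are in m, angles in rad, forces in N, time in s.
With the tool pointing down it reaches from about 0.25 to 0.725 m from the base axis. Payload 4 kg.
Tool frame: the origin (TCP) lies between the finger pads; the fingertips stand 11 mm ahead of it and the grasp point (between the pads) lies 8 mm behind it (bot.tip_extent is the distance from the TCP to the fingertips, in m); z points along the fingers, y is the line along which they close (so a half turn about z gives the same grasp; the last joint's range is limited). The gripper opens to 85 mm and grips with 20 to 120 N. Pads are 22 mm wide; open, the fingers measure 114 mm over their backs; the gripper's body (76 mm by 85 mm) begins 54 mm behind the grasp point. The pads swing forward as they close: fully open they stand 13 mm farther back than shut.
Start: joints at [1.159, 0.241, 0.005, 1.335, 0, 1.571], TCP at [0.2, 0.458, 0.242] pointing down, gripper open.
Joint ranges: [-2.72, 2.72], [-1.05, 1.87], [-1.09, 1.28], [-1.99, 2.15], [-1.42, 1.44], [-3.14, 3.14]. Speed limits (rad/s): [2.79, 2.79, 3.14, 3.14, 3.14, 3.14].

## Interface

Orientations are given as a unit quaternion [x, y, z, w].
In Python, from workcell import bot gives the robot as it stands. The module is installed in compiled form; this text tells all that it offers.
- The arm moves only by the tool drive_tool, never from a script. Its argument "rows" is a list of rows, each an object of numbers: "dx", "dy", "dz": the shift along the tool's x, y, z in units of 50 mm (1.0 is 50 mm); "wx", "wy", "wz": the turn, a rotation vector about the tool's x, y, z in units of 5 degrees (1.0 is 5 degrees); "hand": the finger opening in mm, from 0 to 85.4. A call has 1 to 20 rows; each row is the pose to reach, as a shift and turn from the pose commanded when the call began, along the tool's axes at that moment; what a row does not reach only later rows make up. A row lasts 1/10 s, in which the tool goes at most 50 mm and 8.59 degrees, less where a joint would pass 70% of its speed; a pose out of reach is approached as far as the arm can. A call with a gripper value outside its range is refused whole. The fingers move at their own pace and stop on an object; the grip force is fixed at half the most. Time passes only in rows, so rows that repeat a pose let the fingers close. It gives the time, the measured TCP pose, the force, the opening and the grip force at its end, in the units of the state.
- bot.get_obs(): the state, without advancing time (a new reading comes with each control period).
- bot.camera(name): name is "scene" or "side" or "wrist"; returns the picture (384x512x3 uint8, red, green, blue); there is no depth.
- bot.get_calibration(name): a dict with "vfov" (degrees; the focal length in pixels is half the picture's height over the tangent of half this angle, whatever the lens; pixels are square), "cx", "cy" (the principal point, pixels), "k1" (the pictures are not rectified: a ray, as slopes to the right and down, at radius r is drawn at 1 + k1 r^2 times it, then the intrinsics apply), "origin" and "rotation" of the camera in the world; the wrist camera has in their place "mount" (4x4, takes a point from camera to tool coordinates, whose origin is the TCP and whose axes are the flange's). Camera axes: x right, y up, looking along -z (the intrinsics and any distortion apply to the point x, -y, -z); pixel columns grow to the right and rows downward; lengths in m; the calibration is good to about 2 mm. A picture is of the moment at which its call begins: read the wrist's pose just before it. get_calibration takes no time and is no camera call.
- bot.job_done(): hands the job in; it is judged then, once.
Trained networks look in the newest picture that a camera, given by its name, has taken for a name from the list of things; names that differ only in an ending like _2 or _b are one class to them, and where a whole thing is asked for, a point or a joint stands for the part that bears it (a point fixed in the world has none). Each returns a list of dicts, best first, with "score" (0 to 1); they miss things now and then, are a little off and sometimes report something else, mostly with a low value. They report only what shows in the picture. A call takes as long as a camera call. They do not tell look-alikes from the thing itself.
- bot.look_for(camera, thing): "extent" ([centre column, centre row, width, height] in pixels, round what is visible of it).
- bot.outline_of(camera, thing): "region" (384x512 bool, what is visible of it) and "extent" ([centre column, centre row, width, height] in pixels, round what is visible of it).
The state is a dict: "clock": time; "joint_pos": joint angles; "joint_vel": joint speeds; "tau": joint torques, N m; "eef_pos": TCP position; "tool_rot": TCP orientation; "ft_force": force on the tool from outside, world axes, zero at the start; "ft_torque": the same for the moment, N m; "grip_width": finger opening in m; "grasp_force": force on a finger pad.
Only numpy, scipy, OpenCV 4.12 (cv2) and the standard library are available. Lean on these libraries where they do the work, as an engineer would, in place of code of your own. Each camera call takes 0.05 s, during which the arm holds its last target. There are 200 camera calls.

## Working session

There is one attempt and no reset: what is moved stays moved. The work goes in short steps, Python scripts to look and compute and a tool call to move; the robot and the scene stay as the last step left them, time stands still between calls to the robot, and variables do not carry over. Pictures are saved under pics/ and viewed, at most 10 in all, crops included, and the job is handed in when it is done.

Besides the shell and the picture viewer there is one more tool, called after "Emit:" by a JSON object that holds its "op" and its "data". drive_tool: Moves the arm, as the interface text tells. Its arguments: {"type":"object","properties":{"rows":{"type":"array","items":{"type":"object","properties":{"dx":{"type":"number"},"dy":{"type":"number"},"dz":{"type":"number"},"wx":{"type":"number"},"wy":{"type":"number"},"wz":{"type":"number"},"hand":{"type":"number"}}}}},"required":["rows"]}

```bash
mkdir -p pics; cat > h.py <<'E'
import numpy as np, cv2
from scipy.spatial.transform import Rotation as R
from workcell import bot
def cam(name):
    c=bot.get_calibration(name); f=192/np.tan(np.radians(c["vfov"])/2)
    if "mount" in c:
        o=bot.get_obs(); M=np.array(c["mount"]); Rt=R.from_quat(o["tool_rot"]).as_matrix()
        return c,f,Rt@M[:3,3]+np.array(o["eef_pos"]),Rt@M[:3,:3]
    return c,f,np.array(c["origin"]),np.array(c["rotation"])
def ray(C,u,v):
    c,f,o,Rm=C; K=np.array([[f,0,c["cx"]],[0,f,c["cy"]],[0,0,1.]])
    p=cv2.undistortPoints(np.array([[[u,v]]],float),K,np.array([c["k1"],0,0,0,0]))[0,0]
    return Rm@np.array([p[0],-p[1],-1])
def at_z(C,u,v,z):
    d=ray(C,u,v); o=C[2]; return o+d*(z-o[2])/d[2]
def proj(C,P):
    c,f,o,Rm=C; q=(np.atleast_2d(P)-o)@Rm; x=q[:,0]/-q[:,2]; y=-q[:,1]/-q[:,2]; s=1+c["k1"]*(x*x+y*y)
    return np.c_[c["cx"]+f*x*s,c["cy"]+f*y*s]
E
python3 - <<'E'
from h import *
ims=[]
for n in("scene","side","wrist"):
    C=cam(n); im=bot.camera(n); cv2.imwrite(f"pics/{n}0.png",im[:,:,::-1]); print(n,C[2].round(3),C[0]["k1"],C[3][:,2].round(2))
    for t in("nest","valve_body","spacer","top_disc"):
        for r in bot.look_for(n,t)[:4]:
            e=r["extent"]; print(n,t,round(r["score"],2),np.round(e),at_z(C,e[0],e[1],0.02).round(3))
a=cv2.imread("pics/scene0.png");b=cv2.imread("pics/side0.png");w=cv2.imread("pics/wrist0.png")
cv2.imwrite("pics/a.png",cv2.resize(a,(800,600)));cv2.imwrite("pics/b.png",cv2.resize(np.hstack([b,w]),(800,300)))
print(bot.get_obs())
E
```

```text
Traceback (most recent call last):
IndexError: too many indices for array: array is 1-dimensional, but 2 were indexed
```

```bash
sed -i 's/np.array(c\["rotation"\])$/R.from_quat(c["rotation"]).as_matrix()/' h.py
python3 - <<'E'
from h import *
print(bot.get_calibration("scene"))
for n in("scene","side","wrist"):
    C=cam(n); im=bot.camera(n); cv2.imwrite(f"pics/{n}0.png",im[:,:,::-1]); print(n,C[2].round(3),C[0]["k1"],C[3][:,2].round(2))
    for t in("nest","valve_body","spacer","top_disc"):
        for r in bot.look_for(n,t)[:4]:
            e=r["extent"]; print(n,t,round(r["score"],2),np.round(e),at_z(C,e[0],e[1],0.02).round(3))
a=cv2.imread("pics/scene0.png");b=cv2.imread("pics/side0.png");w=cv2.imread("pics/wrist0.png")
cv2.imwrite("pics/a.png",cv2.resize(a,(800,600)));cv2.imwrite("pics/b.png",cv2.resize(np.hstack([b,w]),(800,300)))
print(bot.get_obs())
E
```

```text
{'vfov': 43.34145798983451, 'cx': 258.8958697286037, 'cy': 189.96912866189908, 'k1': 0.007174835067479494, 'origin': array([1.22655406, 0.56650785, 1.47689481]), 'rotation': array([0.11611703, 0.24270713, 0.86811195, 0.41712315])}
scene [1.227 0.567 1.477] 0.007174835067479494 [0.4  0.32 0.86]
scene nest 0.59 [216. 174.  39.  35.] [ 0.584 -0.148  0.02 ]
scene nest 0.49 [286. 185.  11.  16.] [0.464 0.077 0.02 ]
scene valve_body 0.65 [348. 239.  19.  19.] [0.502 0.365 0.02 ]
scene valve_body 0.59 [322. 226.  20.  17.] [0.514 0.269 0.02 ]
scene valve_body 0.51 [346. 208.  15.  19.] [0.407 0.295 0.02 ]
scene spacer 0.43 [255. 219.  12.  15.] [0.637 0.076 0.02 ]
scene spacer 0.41 [286. 185.  12.  17.] [0.46  0.076 0.02 ]
scene top_disc 0.52 [287. 184.  11.  13.] [0.455 0.077 0.02 ]
scene top_disc 0.5 [184. 211.  43.  26.] [ 0.763 -0.135  0.02 ]
side [ 0.308 -0.815  1.045] -0.02138169667287786 [-0.2  -0.64  0.75]
side nest 0.6 [272. 244.  43.  38.] [ 0.588 -0.151  0.02 ]
side valve_body 0.72 [206. 146.  12.  16.] [0.497 0.338 0.02 ]
side valve_body 0.71 [275. 241.  17.  17.] [ 0.599 -0.143
[... 456 characters left out ...]
8, 'joint_pos': array([1.15897613e+00, 2.40580330e-01, 5.01530496e-03, 1.33520636e+00,
       1.16780435e-06, 1.57078118e+00]), 'joint_vel': array([-1.41564350e-03,  2.87667514e-03, -1.99031862e-05, -2.18391156e-03,
       -6.43537415e-04,  2.83398442e-03]), 'tau': array([ 1.55154070e-03, -3.72152030e+01,  2.52677375e+01,  8.22191851e-04,
        2.21497903e-04, -5.66389346e-06]), 'eef_pos': array([0.2001404 , 0.45820094, 0.24232215]), 'tool_rot': array([2.04450706e-01, 9.78876861e-01, 1.23246409e-05, 1.97784650e-06]), 'ft_force': array([-0.54427323, -0.16483851, -0.53786811]), 'ft_torque': array([-0.00208835,  0.0287619 , -0.0344309 ]), 'grasp_force': 0.0, 'grip_width': 0.08527266559450905}
```

View pics/a.png

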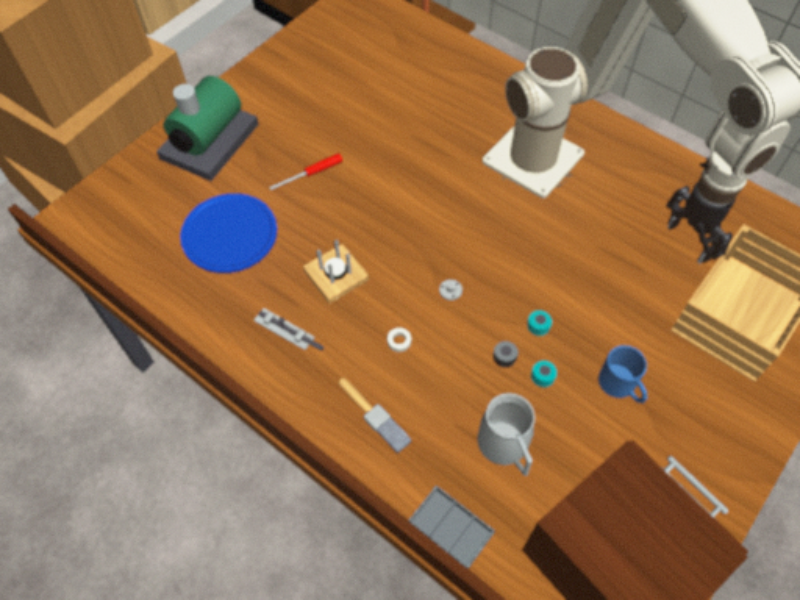

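View pics/b.png

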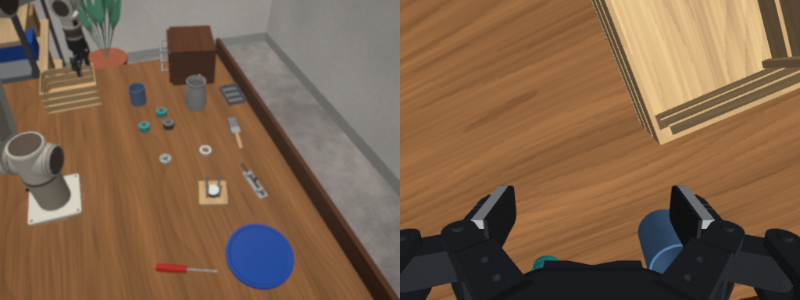

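Scene picture (800x600): the nest is at (335,270), the spacer at (399,340) and the disc at (451,290). There are three body-shaped things: black at (505,353), turquoise at (540,322) and turquoise at (543,373). The black one fits, being the only non-turquoise of the three. Next I triangulate and confirm it with a wrist close-up.

```bash
python3 - <<'E'
from h import *
A,B=cam("scene"),cam("side")
for n,a,b in(("nest",(216,174),(272,244)),("black",(322,226),(216,160)),("tqA",(348,239),(206,146)),("tqB",(346,208),(187,163)),("spacer",(255,219),(264,194)),("disc",(288,185),(213,202))):
    d1,d2=ray(A,*a),ray(B,*b); M=np.c_[d1,-d2]; t=np.linalg.lstsq(M,B[2]-A[2],rcond=None)[0]
    p,q=A[2]+t[0]*d1,B[2]+t[1]*d2; print(n,((p+q)/2).round(3),np.linalg.norm(p-q).round(4))
M=np.array(bot.get_calibration("wrist")["mount"]);print(M.round(3),bot.tip_extent)
im=cv2.imread("pics/scene0.png")[190:262,290:386];cv2.imwrite("pics/c.png",cv2.resize(im,None,fx=6,fy=6,interpolation=2))
E
```

```text
nest [ 0.586 -0.15   0.021] 0.0064
black [0.514 0.266 0.011] 0.0047
tqA [0.497 0.36  0.004] 0.0064
tqB [0.407 0.289 0.007] 0.0135
spacer [0.632 0.067 0.001] 0.007
disc [0.455 0.076 0.008] 0.0083
[[-0.     0.963  0.268  0.068]
 [ 1.     0.     0.001  0.001]
 [ 0.001  0.268 -0.963 -0.132]
 [ 0.     0.     0.     1.   ]] 0.011
```

View pics/c.png

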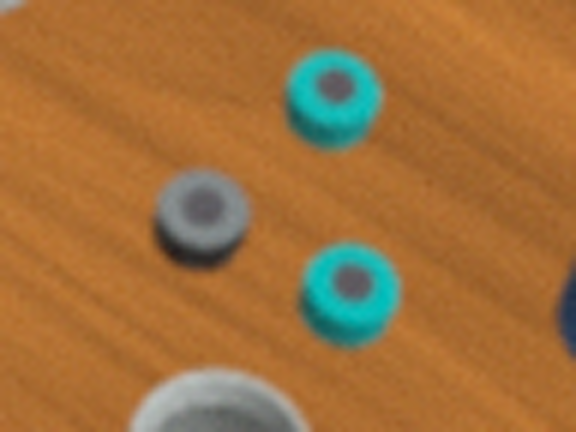

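The crop confirms it: the black body with grey bands is at crop (202,218), which is scene (323,226). The two others are turquoise look-alikes.

Emit:
{"op": "drive_tool", "data": {"rows": [{"dx": -0.91,"dy": -0.13,"hand": 85},{"dx": -1.82,"dy": -0.25},{"dx": -2.73,"dy": -0.38},{"dx": -3.64,"dy": -0.5},{"dx": -4.55,"dy": -0.63},{"dx": -5.46,"dy": -0.75},{"dx": -6.4,"dy": -0.88},{"dx": -7.3,"dy": -1.0},{"dx": -7.3,"dy": -1.0,"dz": 0.8},{"dx": -7.3,"dy": -1.0,"dz": 0.8},{"dx": -7.3,"dy": -1.0,"dz": 0.8}]}}

```text
invalid input at $.rows[0]: expected keys dx, dy, dz, wx, wy, wz, hand
```

```bash
cat >> h.py <<'E'
def look(t,z,tag,near=None):
    """centre of the thing's outline at height z, in world and tool units of 50 mm"""
    C=cam("wrist"); im=bot.camera("wrist"); cv2.imwrite(f"pics/{tag}.png",im[:,:,::-1])
    o=bot.get_obs(); Rt=R.from_quat(o["tool_rot"]).as_matrix()
    for r in bot.outline_of("wrist",t)[:4]:
        m=r["region"]; cn=max(cv2.findContours(m.astype(np.uint8),0,2)[0],key=cv2.contourArea)
        e=cv2.fitEllipse(cn) if len(cn)>5 else ((0,0),)
        P=at_z(C,*r["extent"][:2],z); d=Rt.T@(P-o["eef_pos"])/0.05
        print(t,round(r["score"],2),np.round(r["extent"]),P.round(4),"tool",d.round(2),"col",np.round(im[m].mean(0)))
    return C,im,o
E
python3 - <<'E'
from h import *
look("valve_body",0.017,"w1")
o=bot.get_obs();print(o["eef_pos"],o["tool_rot"],o["clock"])
E
```

```text
valve_body 0.68 [185. 338.  29.  17.] [0.3844 0.2923 0.017 ] tool [-4.71 -1.57  4.51] col [29. 91. 89.]
[0.20013845 0.45820937 0.24233243] [ 2.04460856e-01  9.78874740e-01  3.04550847e-05 -3.15507406e-06] 0.9
```

View pics/w1.png

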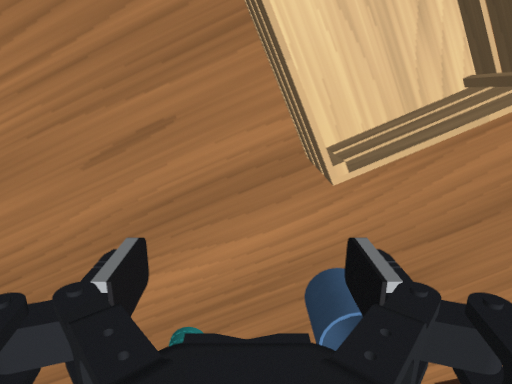

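The move was refused because every key is required. The picture therefore still shows the start view, with the crate corner at (335,180) and the mug at (335,310).

Emit:
{"op": "drive_tool", "data": {"rows": [{"dx": -0.91,"dy": -0.13,"dz": 0,"wx": 0,"wy": 0,"wz": 0,"hand": 85},{"dx": -1.82,"dy": -0.25,"dz": 0,"wx": 0,"wy": 0,"wz": 0,"hand": 85},{"dx": -2.73,"dy": -0.38,"dz": 0,"wx": 0,"wy": 0,"wz": 0,"hand": 85},{"dx": -3.64,"dy": -0.5,"dz": 0,"wx": 0,"wy": 0,"wz": 0,"hand": 85},{"dx": -4.55,"dy": -0.63,"dz": 0,"wx": 0,"wy": 0,"wz": 0,"hand": 85},{"dx": -5.46,"dy": -0.75,"dz": 0,"wx": 0,"wy": 0,"wz": 0,"hand": 85},{"dx": -6.4,"dy": -0.88,"dz": 0,"wx": 0,"wy": 0,"wz": 0,"hand": 85},{"dx": -7.3,"dy": -1.0,"dz": 0,"wx": 0,"wy": 0,"wz": 0,"hand": 85},{"dx": -7.3,"dy": -1.0,"dz": 0.8,"wx": 0,"wy": 0,"wz": 0,"hand": 85},{"dx": -7.3,"dy": -1.0,"dz": 0.8,"wx": 0,"wy": 0,"wz": 0,"hand": 85},{"dx": -7.3,"dy": -1.0,"dz": 0.8,"wx": 0,"wy": 0,"wz": 0,"hand": 85}]}}

```text
clock: 2.0
eef_pos: [0.5137, 0.2659, 0.2016]
tool_rot: [0.204, 0.979, -0.001, -0.001]
ft_force: [0.9, -0.9, 1.0]
grip_width: 0.0852
grasp_force: 0.0
```

```bash
python3 - <<'E'
from h import *
look("valve_body",0.017,"w2")
o=bot.get_obs();print(o["eef_pos"],o["tool_rot"],o["clock"],o["joint_pos"])
E
```

```text
valve_body 0.98 [336. 117.  61.  60.] [0.5045 0.3607 0.017 ] tool [0.93 1.64 3.72] col [ 63. 154. 154.]
valve_body 0.87 [212.  48.  63.  63.] [0.4035 0.2807 0.017 ] tool [ 2.14 -0.63  3.72] col [ 67. 157. 157.]
valve_body 0.57 [250. 166.  55.  54.] [0.5148 0.2689 0.017 ] tool [0.01 0.04 3.72] col [116. 120. 123.]
[0.51471068 0.26724017 0.2039891 ] [2.03832787e-01 9.79005135e-01 7.07028808e-04 8.00804821e-04] 2.1 [4.78850828e-01 4.15494393e-01 1.52205982e-01 1.30537304e+00
 8.36518045e-05 8.89393786e-01]
```

View pics/w2.png

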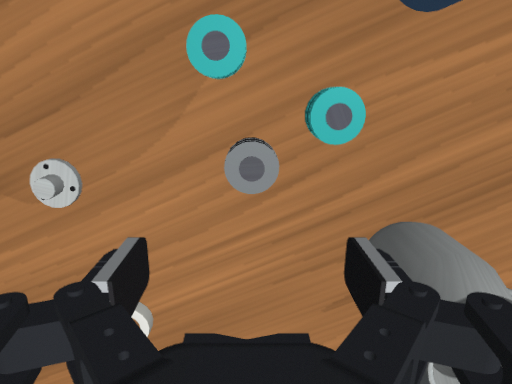

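Wrist view: the black body (grey top) is at (251,167), turquoise ones at (216,46) and (337,116). The disc is at (55,184) with its hub up, and the jug is at lower right.

```bash
python3 - <<'E'
from h import *
C=cam("wrist");o=bot.get_obs();Rt=R.from_quat(o["tool_rot"]).as_matrix()
im=cv2.imread("pics/w2.png");g=cv2.cvtColor(im,cv2.COLOR_BGR2HSV)
m=((g[:,:,1]<60)&(g[:,:,2]>95)).astype(np.uint8); 
n,l,s,c=cv2.connectedComponentsWithStats(m)
k=l[167,235];print(s[k],c[k]); P=at_z(C,s[k][0]+s[k][2]/2-.5,s[k][1]+s[k][3]/2-.5,0.03);print("body top",P,"tool",(Rt.T@(P-o["eef_pos"])/.05).round(3))
A,B=cam("scene"),cam("side")
for n_ in("scene","side"):
    bot.camera(n_)
    for r in bot.look_for(n_,"milk_jug")[:1]: 
        e=r["extent"];print(n_,r["score"],np.round(e),at_z(cam(n_),e[0],e[1],.075).round(3))
E
```

```text
[ 224  141   55   53 2219] [251.40784137 166.99414151]
body top [0.51635898 0.27196136 0.03      ] tool [0.012 0.094 3.48 ]
scene 0.83 [324. 278.  34.  52.] [0.687 0.386 0.075]
side 0.86 [251. 120.  22.  45.] [0.683 0.374 0.075]
```

Emit:
{"op": "drive_tool", "data": {"rows": [{"dx": 0,"dy": 0.08,"dz": 0.8,"wx": 0,"wy": 0,"wz": 0,"hand": 85},{"dx": 0,"dy": 0.08,"dz": 1.6,"wx": 0,"wy": 0,"wz": 0,"hand": 85},{"dx": 0,"dy": 0.08,"dz": 1.6,"wx": 0,"wy": 0,"wz": 0,"hand": 85},{"dx": 0,"dy": 0.08,"dz": 1.6,"wx": 0,"wy": 0,"wz": 0,"hand": 85},{"dx": 0,"dy": 0.08,"dz": 1.6,"wx": 0,"wy": 0,"wz": 0,"hand": 85}]}}

```text
clock: 2.8
eef_pos: [0.5177, 0.2709, 0.125]
tool_rot: [0.204, 0.979, 0.001, 0.002]
ft_force: [-1.2, 0.1, 0.6]
grip_width: 0.085
grasp_force: 0.0
```

```bash
cat >> h.py <<'E'
def grey(C,im,seed,z,smax=60,vmin=95):
    """bounding-box centre of the grey blob under the seed pixel, at height z"""
    g=cv2.cvtColor(im,cv2.COLOR_RGB2HSV); m=((g[:,:,1]<smax)&(g[:,:,2]>vmin)).astype(np.uint8)
    l,s=cv2.connectedComponentsWithStats(m)[1:3]; s=s[l[seed[1],seed[0]]]
    o=bot.get_obs(); Rt=R.from_quat(o["tool_rot"]).as_matrix()
    P=at_z(C,s[0]+s[2]/2-.5,s[1]+s[3]/2-.5,z); print("blob",s,P.round(4),"tool",(Rt.T@(P-o["eef_pos"])/.05).round(3),o["eef_pos"].round(4))
E
python3 - <<'E'
from h import *
C,im,o=look("valve_body",0.03,"w3")
p=proj(C,[[0.516,0.271,.03]])[0];print(p)
grey(C,im,(int(p[0])-22,int(p[1])),.03)
E
```

```text
valve_body 0.85 [351. 118.  81.  80.] [0.4995 0.3567 0.03  ] tool [1.03 1.42 1.91] col [ 63. 151. 150.]
valve_body 0.8 [195.  38.  81.  69.] [0.412  0.2823 0.03  ] tool [ 2.04 -0.65  1.89] col [ 64. 151. 152.]
valve_body 0.61 [244. 183.  71.  73.] [0.512  0.2724 0.03  ] tool [ 0.13 -0.03  1.9 ] col [114. 116. 119.]
[244.4859889  189.20608951]
blob [ 208  154   72   67 3672] [0.5142 0.271  0.03  ] tool [ 0.072 -0.033  1.901] [0.5178 0.2708 0.125 ]
```

Emit:
{"op": "drive_tool", "data": {"rows": [{"dx": 0.07,"dy": -0.03,"dz": 0.7,"wx": 0,"wy": 0,"wz": 0,"hand": 85},{"dx": 0.07,"dy": -0.03,"dz": 1.4,"wx": 0,"wy": 0,"wz": 0,"hand": 85},{"dx": 0.07,"dy": -0.03,"dz": 1.9,"wx": 0,"wy": 0,"wz": 0,"hand": 85},{"dx": 0.07,"dy": -0.03,"dz": 2.2,"wx": 0,"wy": 0,"wz": 0,"hand": 85},{"dx": 0.07,"dy": -0.03,"dz": 2.2,"wx": 0,"wy": 0,"wz": 0,"hand": 85},{"dx": 0.07,"dy": -0.03,"dz": 2.2,"wx": 0,"wy": 0,"wz": 0,"hand": 45},{"dx": 0.07,"dy": -0.03,"dz": 2.2,"wx": 0,"wy": 0,"wz": 0,"hand": 45},{"dx": 0.07,"dy": -0.03,"dz": 2.2,"wx": 0,"wy": 0,"wz": 0,"hand": 45},{"dx": 0.07,"dy": -0.03,"dz": 2.2,"wx": 0,"wy": 0,"wz": 0,"hand": 45},{"dx": 0.07,"dy": -0.03,"dz": 2.2,"wx": 0,"wy": 0,"wz": 0,"hand": 45},{"dx": 0.07,"dy": -0.03,"dz": 2.2,"wx": 0,"wy": 0,"wz": 0,"hand": 45},{"dx": 0.07,"dy": -0.03,"dz": 2.2,"wx": 0,"wy": 0,"wz": 0,"hand": 45}]}}

```text
clock: 4.1
eef_pos: [0.5142, 0.2708, 0.0147]
tool_rot: [0.204, 0.979, 0.001, 0.002]
ft_force: [0.9, 0.1, 5.5]
grip_width: 0.0504
grasp_force: 63.1
```

Emit:
{"op": "drive_tool", "data": {"rows": [{"dx": 0,"dy": 0,"dz": -0.6,"wx": 0,"wy": 0,"wz": 0,"hand": 45},{"dx": 0,"dy": 0,"dz": -1.4,"wx": 0,"wy": 0,"wz": 0,"hand": 45},{"dx": 0,"dy": 0,"dz": -2.2,"wx": 0,"wy": 0,"wz": 0,"hand": 45},{"dx": -0.4,"dy": -0.6,"dz": -2.8,"wx": 0,"wy": 0,"wz": 0,"hand": 45},{"dx": -0.8,"dy": -1.3,"dz": -3.4,"wx": 0,"wy": 0,"wz": 0,"hand": 45},{"dx": -1.3,"dy": -2.0,"dz": -3.9,"wx": 0,"wy": 0,"wz": 0,"hand": 45},{"dx": -1.8,"dy": -2.75,"dz": -4.1,"wx": 0,"wy": 0,"wz": 0,"hand": 45},{"dx": -2.3,"dy": -3.5,"dz": -4.1,"wx": 0,"wy": 0,"wz": 0,"hand": 45},{"dx": -2.8,"dy": -4.25,"dz": -4.1,"wx": 0,"wy": 0,"wz": 0,"hand": 45},{"dx": -3.3,"dy": -5.0,"dz": -4.1,"wx": 0,"wy": 0,"wz": 0,"hand": 45},{"dx": -3.8,"dy": -5.75,"dz": -4.1,"wx": 0,"wy": 0,"wz": 0,"hand": 45},{"dx": -4.2,"dy": -6.4,"dz": -4.1,"wx": 0,"wy": 0,"wz": 0,"hand": 45},{"dx": -4.5,"dy": -6.9,"dz": -4.1,"wx": 0,"wy": 0,"wz": 0,"hand": 45},{"dx": -4.68,"dy": -7.12,"dz": -4.1,"wx": 0,"wy": 0,"wz": 0,"hand": 45},{"dx": -4.68,"dy": -7.12,"dz": -4.1,"wx": 0,"wy": 0,"wz": 0,"hand": 45},{"dx": -4.68,"dy": -7.12,"dz": -4.1,"wx": 0,"wy": 0,"wz": 0,"hand": 45},{"dx": -4.68,"dy": -7.12,"dz": -4.1,"wx": 0,"wy": 0,"wz": 0,"hand": 45}]}}

```text
clock: 5.8
eef_pos: [0.5843, -0.1482, 0.2174]
tool_rot: [0.203, 0.979, 0.0, -0.0]
ft_force: [-0.6, 0.8, -0.0]
grip_width: 0.0503
grasp_force: 62.7
```

```bash
python3 - <<'E'
from h import *
C,im,o=look("nest",0.024,"w4")
S=cam("scene")
q=[at_z(S,u/1.5625,v/1.5625,.024) for u,v in((305,272),(333,299),(367,272),(338,247))]
print(np.round(q,3)); print([np.degrees(np.arctan2(*(q[(i+1)%4]-q[i])[[1,0]])).round(1) for i in range(4)])
print(o["eef_pos"],o["tool_rot"],o["joint_pos"],o["grip_width"],o["grasp_force"])
E
```

```text
nest 0.84 [235. 165. 125. 117.] [ 0.5811 -0.1585  0.024 ] tool [-0.02 -0.22  3.87] col [206. 182. 143.]
[[ 0.631 -0.205  0.024]
 [ 0.645 -0.107  0.024]
 [ 0.542 -0.094  0.024]
 [ 0.531 -0.192  0.024]]
[np.float64(81.8), np.float64(172.8), np.float64(-96.4), np.float64(-7.4)]
[ 0.58430788 -0.14821305  0.21746931] [ 2.03332754e-01  9.79109676e-01  1.54367736e-04 -9.35785218e-05] [-2.48562075e-01  4.57862063e-01  2.52922066e-01  1.36605683e+00
  3.00244219e-04  1.60959075e-01] 0.050631882303991384 62.71408796310425
```

View pics/w4.png

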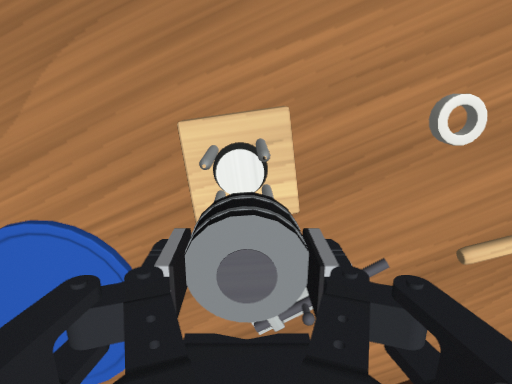

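Wrist view: nest block with top corners (180,122) and (289,108), its white seat at (240,169), and the posts. The held body is at (247,275), and the spacer is at (460,120).

```bash
python3 - <<'E'
from h import *
C=cam("wrist")
q=np.array([at_z(C,u,v,z) for u,v,z in((180,122,.024),(289,108,.024),(298,213,.024),(195,213,.024))]);print(q.round(4))
print([np.degrees(np.arctan2(*(q[i+1]-q[i])[[1,0]])).round(1) for i in range(3)],np.linalg.norm(np.diff(q,axis=0),axis=1))
print("seat",at_z(C,240.5,169,.04))
E
```

```text
[[ 0.5216 -0.1904  0.024 ]
 [ 0.5513 -0.0892  0.024 ]
 [ 0.6539 -0.1197  0.024 ]
 [ 0.6114 -0.2177  0.024 ]]
[np.float64(73.7), np.float64(-16.5), np.float64(-113.5)] [0.1054658  0.10708579 0.1068673 ]
seat [ 0.58421686 -0.15388249  0.04      ]
```

Emit:
{"op": "drive_tool", "data": {"rows": [{"dx": -0.35,"dy": -0.05,"dz": 0,"wx": 0,"wy": 0,"wz": -0.7,"hand": 45},{"dx": -0.7,"dy": -0.1,"dz": 0,"wx": 0,"wy": 0,"wz": -1.42,"hand": 45},{"dx": -0.7,"dy": -0.1,"dz": 0,"wx": 0,"wy": 0,"wz": -1.42,"hand": 45},{"dx": -0.7,"dy": -0.1,"dz": 0,"wx": 0,"wy": 0,"wz": -1.42,"hand": 45},{"dx": -0.7,"dy": -0.1,"dz": 0,"wx": 0,"wy": 0,"wz": -1.42,"hand": 45},{"dx": -0.7,"dy": -0.1,"dz": 0,"wx": 0,"wy": 0,"wz": -1.42,"hand": 45}]}}

```text
clock: 6.5
eef_pos: [0.6139, -0.1679, 0.2175]
tool_rot: [0.143, 0.99, 0.0, -0.0]
ft_force: [0.5, -0.3, -1.3]
grip_width: 0.0505
grasp_force: 62.7
```

```bash
python3 - <<'E'
from h import *
C,im,o=look("nest",0.024,"w5")
look("valve_body",o["eef_pos"][2]+.0153,"w5b")
look("seat_top",.04,"w5b")
print(o["eef_pos"],o["tool_rot"])
E
```

```text
nest 0.69 [250. 131. 118. 115.] [ 0.5841 -0.1553  0.024 ] tool [0.65 0.07 3.87] col [207. 182. 142.]
valve_body 0.88 [245. 257. 129. 131.] [ 0.6076 -0.1663  0.2329] tool [ 0.14  0.   -0.31] col [106. 109. 112.]
seat_top 0.92 [251. 136.  54.  53.] [ 0.5876 -0.1553  0.04  ] tool [0.59 0.1  3.55] col [234. 236. 235.]
[ 0.61401145 -0.1680267   0.21759165] [ 1.43364724e-01  9.89669922e-01  3.41177506e-05 -2.11985361e-05]
```

View pics/w5.png

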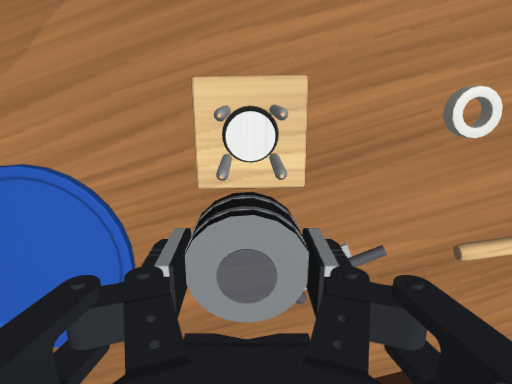

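The nest is square to the tool, with its seat at (250,134). The held body's top face is at about (247,262).

```bash
cat >> h.py <<'E'
def blob(C,im,seed,z,tol=12):
    """flood the evenly coloured patch round the seed, fit an ellipse to its hull, return tool xy (mm) at height z"""
    m=np.zeros((386,514),np.uint8); cv2.floodFill(im.copy(),m,seed,0,(tol,)*3,(tol,)*3,4|(255<<8)|cv2.FLOODFILL_MASK_ONLY|cv2.FLOODFILL_FIXED_RANGE)
    c=max(cv2.findContours(m[1:-1,1:-1],0,1)[0],key=cv2.contourArea); h=cv2.convexHull(c); e=cv2.fitEllipse(h); b=cv2.boundingRect(h)
    o=bot.get_obs(); Rt=R.from_quat(o["tool_rot"]).as_matrix(); out=[]
    for p in(e[0],(b[0]+b[2]/2-.5,b[1]+b[3]/2-.5)): out.append(1e3*(Rt.T@(at_z(C,*p,z)-o["eef_pos"]))[:2])
    print("ellipse",np.round(e[0],1),np.round(e[1],1),"box",b,"tool mm ellipse/box",np.round(out,2)); return out[0]
E
python3 - <<'E'
from h import *
C=cam("wrist");im=cv2.cvtColor(cv2.imread("pics/w5.png"),cv2.COLOR_BGR2RGB); z=.2175
print(im[134,250],im[260,205])
blob(C,im,(250,134),.04,25); blob(C,im,(205,260),z+.0153,14)
# predicted post tops for seat centre found
o=bot.get_obs();Rt=R.from_quat(o["tool_rot"]).as_matrix()
g=im[70:200,185:315]; 
c=np.array(at_z(C,250,134,.04))
for s in((1,1),(1,-1),(-1,1),(-1,-1)): 
    P=c+Rt@np.array([s[0]*.0233,s[1]*.0233,0]); P[2]=.1; Q=P.copy();Q[2]=.024; print(proj(C,[P,Q]).round(1).tolist())
E
```

```text
[237 239 239] [129 134 137]
ellipse [250.1 135.7] [48.5 48.8] box (226, 112, 49, 49) tool mm ellipse/box [[29.42  3.78]
 [29.13  3.67]]
ellipse [246.4 268.1] [106.5 124.7] box (185, 215, 123, 107) tool mm ellipse/box [[1.78 0.44]
 [1.82 0.27]]
[[282.7, 111.9], [274.4, 107.5]]
[[219.1, 111.9], [225.4, 107.5]]
[[281.0, 173.7], [273.4, 155.7]]
[[220.4, 173.7], [226.2, 155.7]]
```

```bash
python3 - <<'E'
from h import *
C=cam("wrist");im=cv2.imread("pics/w5.png");g=cv2.cvtColor(im,cv2.COLOR_BGR2HSV)
m=((g[:,:,1]<70)&(g[:,:,2]<190)&(g[:,:,2]>55)).astype(np.uint8); m[:, :190]=0;m[:,312:]=0;m[190:]=0;m[:80]=0
n,l,s,c=cv2.connectedComponentsWithStats(m)
for i in range(1,n):
    if s[i][4]>25: print(s[i],c[i].round(1))
for (y0,y1,x0,x1) in((100,122,208,234),(100,122,268,292),(150,185,212,234),(150,185,266,290)):
    print(); [print(" ".join(f"{v:3d}" for v in r)) for r in g[y0:y1:2,x0:x1:2,1]]
E
```

```text
[214 105  17  16 176] [222.  112.6]
[269 105  19  15 188] [278.2 111.7]
[225 111  62  69 404] [266.  158.7]
[216 154  16  27 269] [224.1 166.8]

100 101 101 101 101 100 101 102 100 101 102 102 102
101 101 101 102 101 100 101 103 101 101 100 103 103
101 100 100 101 101 103 102 102 100 102 103 102 103
102 103 102 103 102 103 102  58  22  10  52 104 104
 99 101 101 101 102  60   7   8   8   6   8  85 103
104 103 102 104  10   2   6   6   8   8   6  38 105
103 103 103  53   5   4   5   9   6   4   6  75  93
102 102 101   9   3  99  85   7   8   4   9  85   7
103 105 103   3  21 104 101   6   4   9  91   7   7
105 104 105  99  10  17   5   7  12  95  14   7   4
105 103 105 103 100   3   6  17 102  38   7   4   2

102 101 103 102 102 102 102 102 102 102 101 102
103 103 104 103 102 102 101 104 102 101 102 102
103 104 100  76  97 104 104 102 104 103 103 102
102  80   9   8   8  25  69  95 103 103 104 104
102   6   6   6   6   5   2   2  43 103 103 103
100   6   6   6   6   5   7   6   7  29 103 102
 96  62  10   6   6   3   7  55   6   6  98 101
 13  78  65   7   6   6  64 100  80   6  92 10
[... 1103 characters left out ...]
   4  28  97  97  97  97  97
 97  96   9   6   5   5   6  83  96  97  96  96
 95  95   6   6   8   7   7  23  95  95  96  96
 98  96  75   6   8   8   5   6  84  97  97  96
 98  97 100   9   9   3   5   9  24  96  97  97
 96  95  96   6   9   8  10   7   6  85  96  95
101  99 100  90   6   6   8   7   6  22  99  99
105 106 106 103   9   6   5   4   6   6  80 104
105 104 105 104  40   6   5   4   5   7  42 102
103 103 102 102 101   6   8  22  52   8  29 102
102 102 102 102 102   6   6  83 101   8  66 101
103 103 102 103 102 103   6  19  32  73 101 102
102 104 101 104 104 104 105 105 105 101 103 102
105 106 105 105 105 105 105 104 105 104 104 103
103 103 103 103 102 103 102 104 104 104 104 105
```

Emit:
{"op": "drive_tool", "data": {"rows": [{"dx": 0.54,"dy": 0.076,"dz": 0.3,"wx": 0,"wy": 0,"wz": 0,"hand": 45},{"dx": 0.54,"dy": 0.076,"dz": 1.0,"wx": 0,"wy": 0,"wz": 0,"hand": 45},{"dx": 0.54,"dy": 0.076,"dz": 1.6,"wx": 0,"wy": 0,"wz": 0,"hand": 45},{"dx": 0.54,"dy": 0.076,"dz": 1.95,"wx": 0,"wy": 0,"wz": 0,"hand": 45},{"dx": 0.54,"dy": 0.076,"dz": 1.95,"wx": 0,"wy": 0,"wz": 0,"hand": 45},{"dx": 0.54,"dy": 0.076,"dz": 1.95,"wx": 0,"wy": 0,"wz": 0,"hand": 45},{"dx": 0.54,"dy": 0.076,"dz": 2.1,"wx": 0,"wy": 0,"wz": 0,"hand": 45},{"dx": 0.54,"dy": 0.076,"dz": 2.25,"wx": 0,"wy": 0,"wz": 0,"hand": 45},{"dx": 0.54,"dy": 0.076,"dz": 2.4,"wx": 0,"wy": 0,"wz": 0,"hand": 45},{"dx": 0.54,"dy": 0.076,"dz": 2.4,"wx": 0,"wy": 0,"wz": 0,"hand": 45},{"dx": 0.54,"dy": 0.076,"dz": 2.4,"wx": 0,"wy": 0,"wz": 0,"hand": 45}]}}

```text
clock: 7.9
eef_pos: [0.5884, -0.1567, 0.0967]
tool_rot: [0.143, 0.99, 0.0, -0.001]
ft_force: [-3.1, 0.7, -2.2]
grip_width: 0.0506
grasp_force: 63.0
```

Emit:
{"op": "drive_tool", "data": {"rows": [{"dx": 0.02,"dy": 0,"dz": 0.2,"wx": 0,"wy": 0,"wz": 0,"hand": 45},{"dx": 0.02,"dy": 0,"dz": 0.4,"wx": 0,"wy": 0,"wz": 0,"hand": 45},{"dx": 0.02,"dy": 0,"dz": 0.6,"wx": 0,"wy": 0,"wz": 0,"hand": 45},{"dx": 0.02,"dy": 0,"dz": 0.74,"wx": 0,"wy": 0,"wz": 0,"hand": 45},{"dx": 0.02,"dy": 0,"dz": 0.8,"wx": 0,"wy": 0,"wz": 0,"hand": 45},{"dx": 0.02,"dy": 0,"dz": 0.8,"wx": 0,"wy": 0,"wz": 0,"hand": 45},{"dx": 0.02,"dy": 0,"dz": 0.8,"wx": 0,"wy": 0,"wz": 0,"hand": 45}]}}

```text
clock: 8.6
eef_pos: [0.5882, -0.1567, 0.0567]
tool_rot: [0.143, 0.99, 0.0, -0.001]
ft_force: [-2.5, 2.2, -2.7]
grip_width: 0.0501
grasp_force: 63.2
```

Emit:
{"op": "drive_tool", "data": {"rows": [{"dx": 0,"dy": 0,"dz": 0.03,"wx": 0,"wy": 0,"wz": 0,"hand": 45},{"dx": 0,"dy": 0,"dz": 0.03,"wx": 0,"wy": 0,"wz": 0,"hand": 45},{"dx": 0,"dy": 0,"dz": 0.03,"wx": 0,"wy": 0,"wz": 0,"hand": 80},{"dx": 0,"dy": 0,"dz": 0.03,"wx": 0,"wy": 0,"wz": 0,"hand": 80},{"dx": 0,"dy": 0,"dz": 0.03,"wx": 0,"wy": 0,"wz": 0,"hand": 80},{"dx": 0,"dy": 0,"dz": 0.03,"wx": 0,"wy": 0,"wz": 0,"hand": 80},{"dx": 0,"dy": 0,"dz": -0.5,"wx": 0,"wy": 0,"wz": 0,"hand": 80},{"dx": 0,"dy": 0,"dz": -1.2,"wx": 0,"wy": 0,"wz": 0,"hand": 80},{"dx": 0,"dy": 0,"dz": -2.0,"wx": 0,"wy": 0,"wz": 0,"hand": 80},{"dx": -0.3,"dy": 0,"dz": -2.8,"wx": 0,"wy": 0,"wz": 0,"hand": 80},{"dx": -0.6,"dy": 0,"dz": -3.2,"wx": 0,"wy": 0,"wz": 0,"hand": 80},{"dx": -0.6,"dy": 0,"dz": -3.2,"wx": 0,"wy": 0,"wz": 0,"hand": 80},{"dx": -0.6,"dy": 0,"dz": -3.2,"wx": 0,"wy": 0,"wz": 0,"hand": 80},{"dx": -0.6,"dy": 0,"dz": -3.2,"wx": 0,"wy": 0,"wz": 0,"hand": 80},{"dx": -0.6,"dy": 0,"dz": -3.2,"wx": 0,"wy": 0,"wz": 0,"hand": 80}]}}

```text
clock: 10.1
eef_pos: [0.6161, -0.1651, 0.2153]
tool_rot: [0.143, 0.99, 0.0, -0.002]
ft_force: [-1.1, -0.4, 0.1]
grip_width: 0.0799
grasp_force: 0.0
```

```bash
python3 - <<'E'
from h import *
C,im,o=look("valve_body",.07,"w6")
look("spacer",.009,"w6b"); print(o["eef_pos"])
v=bot.outline_of("wrist","valve_body")
cv2.imwrite("pics/w6z.png",cv2.resize(im[60:300,100:400,::-1],None,fx=2,fy=2))
E
```

```text
valve_body 0.58 [246. 140.  59.  61.] [ 0.5867 -0.156   0.07  ] tool [0.61 0.01 2.91] col [117. 121. 124.]
spacer 0.81 [470. 110.  60.  52.] [0.6294 0.0666 0.009 ] tool [1.07 4.52 4.15] col [176. 175. 169.]
[ 0.61623861 -0.16511957  0.21563755]
```

View pics/w6z.png

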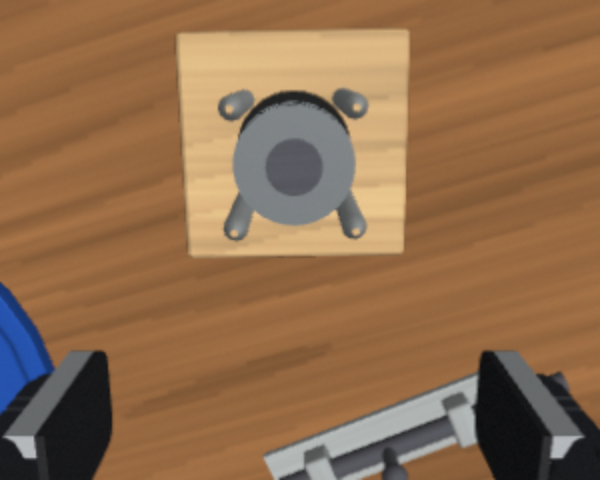

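The body stands between the four posts: body centre at crop (294,165), posts evenly round it. Now the spacer.

Emit:
{"op": "drive_tool", "data": {"rows": [{"dx": 0.25,"dy": 0.8,"dz": 0,"wx": 0,"wy": 0,"wz": 0,"hand": 80},{"dx": 0.45,"dy": 1.6,"dz": 0,"wx": 0,"wy": 0,"wz": 0,"hand": 80},{"dx": 0.6,"dy": 2.5,"dz": 0,"wx": 0,"wy": 0,"wz": 0,"hand": 80},{"dx": 0.8,"dy": 3.4,"dz": 0,"wx": 0,"wy": 0,"wz": 0,"hand": 80},{"dx": 1.0,"dy": 4.1,"dz": 0.6,"wx": 0,"wy": 0,"wz": 0,"hand": 80},{"dx": 1.07,"dy": 4.52,"dz": 1.4,"wx": 0,"wy": 0,"wz": 0,"hand": 80},{"dx": 1.07,"dy": 4.52,"dz": 1.8,"wx": 0,"wy": 0,"wz": 0,"hand": 80},{"dx": 1.07,"dy": 4.52,"dz": 1.8,"wx": 0,"wy": 0,"wz": 0,"hand": 80},{"dx": 1.07,"dy": 4.52,"dz": 1.8,"wx": 0,"wy": 0,"wz": 0,"hand": 80},{"dx": 1.07,"dy": 4.52,"dz": 1.8,"wx": 0,"wy": 0,"wz": 0,"hand": 80},{"dx": 1.07,"dy": 4.52,"dz": 1.8,"wx": 0,"wy": 0,"wz": 0,"hand": 80}]}}

```text
clock: 11.45
eef_pos: [0.6316, 0.0658, 0.1295]
tool_rot: [0.144, 0.99, 0.0, 0.002]
ft_force: [0.6, 0.5, 0.9]
grip_width: 0.0801
grasp_force: 0.0
```

```bash
python3 - <<'E'
from h import *
C,im,o=look("spacer",.018,"w7"); print(o["eef_pos"])
r=bot.outline_of("wrist","spacer")[0]["region"]
v=im.min(2); m=(r&(v>200)).astype(np.uint8)
ys,xs=np.nonzero(m); print(xs.min(),xs.max(),ys.min(),ys.max())
c=max(cv2.findContours(m,0,1)[0],key=cv2.contourArea); e=cv2.fitEllipse(cv2.convexHull(c)); print(e)
Rt=R.from_quat(o["tool_rot"]).as_matrix(); print((Rt.T@(at_z(C,*e[0],.018)-o["eef_pos"])/.05).round(3))
E
```

```text
spacer 0.81 [246. 181.  68.  69.] [0.6292 0.0671 0.018 ] tool [0.06 0.01 2.22] col [205. 204. 197.]
[0.63145863 0.06581835 0.12925036]
214 279 150 213
((246.72315979003906, 181.44032287597656), (63.806800842285156, 66.13971710205078), 85.2525634765625)
[0.058 0.013 2.225]
```

Emit:
{"op": "drive_tool", "data": {"rows": [{"dx": 0.05,"dy": 0.01,"dz": 0.7,"wx": 0,"wy": 0,"wz": 0,"hand": 80},{"dx": 0.05,"dy": 0.01,"dz": 1.4,"wx": 0,"wy": 0,"wz": 0,"hand": 80},{"dx": 0.05,"dy": 0.01,"dz": 2.0,"wx": 0,"wy": 0,"wz": 0,"hand": 80},{"dx": 0.05,"dy": 0.01,"dz": 2.32,"wx": 0,"wy": 0,"wz": 0,"hand": 80},{"dx": 0.05,"dy": 0.01,"dz": 2.32,"wx": 0,"wy": 0,"wz": 0,"hand": 80},{"dx": 0.05,"dy": 0.01,"dz": 2.32,"wx": 0,"wy": 0,"wz": 0,"hand": 45},{"dx": 0.05,"dy": 0.01,"dz": 2.32,"wx": 0,"wy": 0,"wz": 0,"hand": 45},{"dx": 0.05,"dy": 0.01,"dz": 2.32,"wx": 0,"wy": 0,"wz": 0,"hand": 45},{"dx": 0.05,"dy": 0.01,"dz": 2.32,"wx": 0,"wy": 0,"wz": 0,"hand": 45},{"dx": 0.05,"dy": 0.01,"dz": 2.32,"wx": 0,"wy": 0,"wz": 0,"hand": 45},{"dx": 0.05,"dy": 0.01,"dz": 2.32,"wx": 0,"wy": 0,"wz": 0,"hand": 45},{"dx": 0.05,"dy": 0.01,"dz": 2.32,"wx": 0,"wy": 0,"wz": 0,"hand": 45}]}}

```text
clock: 12.8
eef_pos: [0.6299, 0.0678, 0.0138]
tool_rot: [0.143, 0.99, 0.0, 0.002]
ft_force: [-0.8, 0.9, 6.3]
grip_width: 0.0487
grasp_force: 63.0
```

Emit:
{"op": "drive_tool", "data": {"rows": [{"dx": 0,"dy": 0,"dz": -0.6,"wx": 0,"wy": 0,"wz": 0,"hand": 45},{"dx": 0,"dy": 0,"dz": -1.4,"wx": 0,"wy": 0,"wz": 0,"hand": 45},{"dx": 0,"dy": 0,"dz": -2.2,"wx": 0,"wy": 0,"wz": 0,"hand": 45},{"dx": -0.15,"dy": -0.6,"dz": -2.9,"wx": 0,"wy": 0,"wz": 0,"hand": 45},{"dx": -0.35,"dy": -1.3,"dz": -3.5,"wx": 0,"wy": 0,"wz": 0,"hand": 45},{"dx": -0.5,"dy": -2.1,"dz": -3.9,"wx": 0,"wy": 0,"wz": 0,"hand": 45},{"dx": -0.7,"dy": -3.0,"dz": -4.05,"wx": 0,"wy": 0,"wz": 0,"hand": 45},{"dx": -0.9,"dy": -3.8,"dz": -4.05,"wx": 0,"wy": 0,"wz": 0,"hand": 45},{"dx": -1.0,"dy": -4.4,"dz": -4.05,"wx": 0,"wy": 0,"wz": 0,"hand": 45},{"dx": -1.04,"dy": -4.55,"dz": -4.05,"wx": 0,"wy": 0,"wz": 0,"hand": 45},{"dx": -1.04,"dy": -4.55,"dz": -4.05,"wx": 0,"wy": 0,"wz": 0,"hand": 45},{"dx": -1.04,"dy": -4.55,"dz": -4.05,"wx": 0,"wy": 0,"wz": 0,"hand": 45},{"dx": -1.04,"dy": -4.55,"dz": -4.05,"wx": 0,"wy": 0,"wz": 0,"hand": 45},{"dx": -1.04,"dy": -4.55,"dz": -4.05,"wx": 0,"wy": 0,"wz": 0,"hand": 45},{"dx": -1.04,"dy": -4.55,"dz": -4.05,"wx": 0,"wy": 0,"wz": 0,"hand": 45}]}}

```text
clock: 14.3
eef_pos: [0.6135, -0.1641, 0.2138]
tool_rot: [0.143, 0.99, 0.0, -0.0]
ft_force: [0.5, -0.2, -0.3]
grip_width: 0.0489
grasp_force: 62.3
```

```bash
python3 - <<'E'
from h import *
C=cam("wrist");im=bot.camera("wrist");cv2.imwrite("pics/w8.png",im[:,:,::-1]);o=bot.get_obs();z=o["eef_pos"][2]; print(o["eef_pos"],o["tool_rot"])
Rt=R.from_quat(o["tool_rot"]).as_matrix()
f=lambda p,zz:(1e3*(Rt.T@(at_z(C,*p,zz)-o["eef_pos"]))[:2]).round(2)
# held spacer: bright top
m=((im.min(2)>195)).astype(np.uint8); m[:200]=0
c=max(cv2.findContours(m,0,1)[0],key=cv2.contourArea);e=cv2.fitEllipse(cv2.convexHull(c));print("spacer",e,cv2.boundingRect(c),f(e[0],z-.0138+.018))
for s in((230,142),(265,142),(247,125)): print(s,im[s[1],s[0]])
blob(C,im,(228,142),.07,14)
g=cv2.cvtColor(im,cv2.COLOR_RGB2HSV)
# post tops: brown spot inside grey post ends
for s in((216,114),(280,113),(218,178),(278,177)):
    w=g[s[1]-9:s[1]+10,s[0]-9:s[0]+10]; print(s);
m=((g[:,:,1]<60)&(g[:,:,2]<190)&(g[:,:,2]>55)).astype(np.uint8); m[:,:190]=0;m[:,312:]=0;m[195:]=0;m[:80]=0
h=cv2.findContours(m,cv2.RETR_CCOMP,2); 
for c,hh in zip(h[0],h[1][0]):
    if hh[3]>=0 and cv2.contourArea(c)>3:
        p=c[:,0].mean(0); print("hole",p.round(1),cv2.contourArea(c),f(p,.1))
E
```

```text
[ 0.61349011 -0.16425105  0.21383661] [ 1.42717526e-01  9.89763459e-01  5.31505092e-05 -9.11331016e-06]
spacer ((246.57965087890625, 256.50238037109375), (107.02174377441406, 117.05055236816406), 89.76546478271484) (189, 203, 115, 108) [0.98 0.68]
(230, 142) [124 130 131]
(265, 142) [125 129 132]
(247, 125) [126 131 134]
ellipse [242.1 148.7] [59.6 75.7] box (215, 115, 62, 66) tool mm ellipse/box [[22.8  -3.09]
 [23.76 -0.23]]
(216, 114)
(280, 113)
(218, 178)
(278, 177)
hole [277.8 179.5] 18.5 [ 4.04 24.39]
hole [215.4 179.6] 19.5 [  3.98 -23.03]
hole [278.1 116.3] 21.0 [51.28 23.49]
hole [213.6 117.4] 21.5 [ 50.53 -23.22]
```

Emit:
{"op": "drive_tool", "data": {"rows": [{"dx": 0.53,"dy": -0.005,"dz": 0.3,"wx": 0,"wy": 0,"wz": 0,"hand": 45},{"dx": 0.53,"dy": -0.005,"dz": 1.0,"wx": 0,"wy": 0,"wz": 0,"hand": 45},{"dx": 0.53,"dy": -0.005,"dz": 1.6,"wx": 0,"wy": 0,"wz": 0,"hand": 45},{"dx": 0.53,"dy": -0.005,"dz": 1.85,"wx": 0,"wy": 0,"wz": 0,"hand": 45},{"dx": 0.53,"dy": -0.005,"dz": 1.85,"wx": 0,"wy": 0,"wz": 0,"hand": 45},{"dx": 0.53,"dy": -0.005,"dz": 1.85,"wx": 0,"wy": 0,"wz": 0,"hand": 45},{"dx": 0.53,"dy": -0.005,"dz": 1.85,"wx": 0,"wy": 0,"wz": 0,"hand": 45},{"dx": 0.53,"dy": -0.005,"dz": 2.0,"wx": 0,"wy": 0,"wz": 0,"hand": 45},{"dx": 0.53,"dy": -0.005,"dz": 2.15,"wx": 0,"wy": 0,"wz": 0,"hand": 45},{"dx": 0.53,"dy": -0.005,"dz": 2.3,"wx": 0,"wy": 0,"wz": 0,"hand": 45},{"dx": 0.53,"dy": -0.005,"dz": 2.45,"wx": 0,"wy": 0,"wz": 0,"hand": 45},{"dx": 0.53,"dy": -0.005,"dz": 2.45,"wx": 0,"wy": 0,"wz": 0,"hand": 45},{"dx": 0.53,"dy": -0.005,"dz": 2.45,"wx": 0,"wy": 0,"wz": 0,"hand": 45},{"dx": 0.53,"dy": -0.005,"dz": 2.45,"wx": 0,"wy": 0,"wz": 0,"hand": 45}]}}

```text
clock: 15.75
eef_pos: [0.5877, -0.1579, 0.0913]
tool_rot: [0.143, 0.99, 0.0, -0.0]
ft_force: [0.0, 0.4, -0.2]
grip_width: 0.0491
grasp_force: 62.3
```

Emit:
{"op": "drive_tool", "data": {"rows": [{"dx": 0,"dy": 0,"dz": 0.07,"wx": 0,"wy": 0,"wz": 0,"hand": 45},{"dx": 0,"dy": 0,"dz": 0.13,"wx": 0,"wy": 0,"wz": 0,"hand": 45},{"dx": 0,"dy": 0,"dz": 0.13,"wx": 0,"wy": 0,"wz": 0,"hand": 45},{"dx": 0,"dy": 0,"dz": 0.13,"wx": 0,"wy": 0,"wz": 0,"hand": 45},{"dx": 0,"dy": 0,"dz": 0.13,"wx": 0,"wy": 0,"wz": 0,"hand": 80},{"dx": 0,"dy": 0,"dz": 0.13,"wx": 0,"wy": 0,"wz": 0,"hand": 80},{"dx": 0,"dy": 0,"dz": 0.13,"wx": 0,"wy": 0,"wz": 0,"hand": 80},{"dx": 0,"dy": 0,"dz": 0.13,"wx": 0,"wy": 0,"wz": 0,"hand": 80},{"dx": 0,"dy": 0,"dz": 0.13,"wx": 0,"wy": 0,"wz": 0,"hand": 80},{"dx": 0,"dy": 0,"dz": -0.5,"wx": 0,"wy": 0,"wz": 0,"hand": 80},{"dx": 0,"dy": 0,"dz": -1.2,"wx": 0,"wy": 0,"wz": 0,"hand": 80},{"dx": -0.3,"dy": 0,"dz": -2.0,"wx": 0,"wy": 0,"wz": 0,"hand": 80},{"dx": -0.54,"dy": 0,"dz": -2.45,"wx": 0,"wy": 0,"wz": 0,"hand": 80},{"dx": -0.54,"dy": 0,"dz": -2.45,"wx": 0,"wy": 0,"wz": 0,"hand": 80},{"dx": -0.54,"dy": 0,"dz": -2.45,"wx": 0,"wy": 0,"wz": 0,"hand": 80},{"dx": -0.54,"dy": 0,"dz": -2.45,"wx": 0,"wy": 0,"wz": 0,"hand": 80}]}}

```text
clock: 17.35
eef_pos: [0.6125, -0.1653, 0.2121]
tool_rot: [0.143, 0.99, 0.0, -0.002]
ft_force: [-0.4, 0.7, -0.7]
grip_width: 0.0801
grasp_force: 0.0
```

```bash
python3 - <<'E'
from h import *
C,im,o=look("spacer",.088,"w9");print(o["eef_pos"])
m=((im.min(2)>195)).astype(np.uint8); m[200:]=0; m[:,:190]=0;m[:,312:]=0
c=max(cv2.findContours(m,0,1)[0],key=cv2.contourArea);e=cv2.fitEllipse(cv2.convexHull(c));P=at_z(C,*e[0],.088);print("placed spacer",e,P)
S=cam("scene");bot.camera("scene")
for r in bot.look_for("scene","top_disc")[:3]: print(r["score"],r["extent"],at_z(S,*r["extent"][:2],.01))
E
```

```text
spacer 0.87 [245. 148.  66.  64.] [ 0.5867 -0.1585  0.088 ] tool [ 0.52 -0.01  2.48] col [211. 211. 205.]
[ 0.61238417 -0.16530269  0.21191137]
placed spacer ((246.90914916992188, 148.79263305664062), (63.958011627197266, 64.6001205444336), 61.89058303833008) [ 0.5875216  -0.15714979  0.088     ]
0.65 [289.4, 185.0, 11.5, 12.6] [0.44920691 0.08198702 0.01      ]
```

Emit:
{"op": "drive_tool", "data": {"rows": [{"dx": 0.65,"dy": 0.55,"dz": 0,"wx": 0,"wy": 0,"wz": 0,"hand": 50},{"dx": 1.3,"dy": 1.1,"dz": 0,"wx": 0,"wy": 0,"wz": 0,"hand": 50},{"dx": 1.95,"dy": 1.65,"dz": 0,"wx": 0,"wy": 0,"wz": 0,"hand": 50},{"dx": 2.6,"dy": 2.2,"dz": 0,"wx": 0,"wy": 0,"wz": 0,"hand": 50},{"dx": 3.25,"dy": 2.75,"dz": 0,"wx": 0,"wy": 0,"wz": 0,"hand": 50},{"dx": 3.9,"dy": 3.3,"dz": 0.4,"wx": 0,"wy": 0,"wz": 0,"hand": 50},{"dx": 4.4,"dy": 3.77,"dz": 1.0,"wx": 0,"wy": 0,"wz": 0,"hand": 50},{"dx": 4.4,"dy": 3.77,"dz": 1.4,"wx": 0,"wy": 0,"wz": 0,"hand": 50},{"dx": 4.4,"dy": 3.77,"dz": 1.4,"wx": 0,"wy": 0,"wz": 0,"hand": 50},{"dx": 4.4,"dy": 3.77,"dz": 1.4,"wx": 0,"wy": 0,"wz": 0,"hand": 50},{"dx": 4.4,"dy": 3.77,"dz": 1.4,"wx": 0,"wy": 0,"wz": 0,"hand": 50},{"dx": 4.4,"dy": 3.77,"dz": 1.4,"wx": 0,"wy": 0,"wz": 0,"hand": 50}]}}

```text
clock: 18.75
eef_pos: [0.4576, 0.0771, 0.145]
tool_rot: [0.144, 0.99, 0.0, 0.001]
ft_force: [0.5, 0.9, 0.2]
grip_width: 0.05
grasp_force: 0.0
```

```bash
python3 - <<'E'
from h import *
C,im,o=look("top_disc",.008,"w10");print(o["eef_pos"],o["tool_rot"],o["joint_pos"])
cv2.imwrite("pics/w10v.png",cv2.resize(im[80:300,120:400,::-1],None,fx=2,fy=2))
E
```

```text
top_disc 0.88 [245. 170.  66.  63.] [0.4521 0.078  0.008 ] tool [ 0.11 -0.02  2.74] col [179. 184. 182.]
[0.45740408 0.07712518 0.14480681] [1.44090887e-01 9.89563878e-01 3.18259022e-04 1.02272494e-03] [ 1.67057186e-01  2.37616478e-01 -2.64707699e-01  1.06633006e+00
 -2.13422879e-05  4.56245751e-01]
```

View pics/w10v.png

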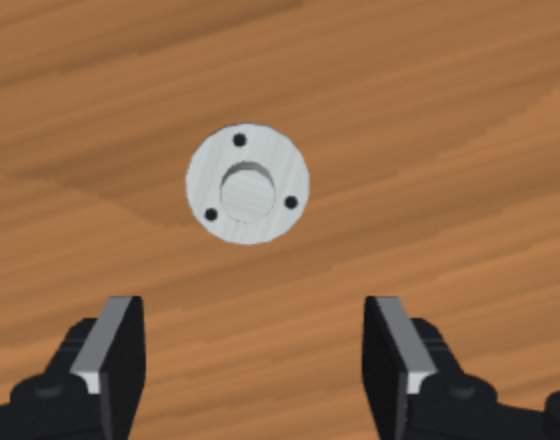

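The disc is hub up at crop (248,184), full picture (244,172), with the hub top at about (244,177).

```bash
python3 - <<'E'
from h import *
C=cam("wrist");im=cv2.cvtColor(cv2.imread("pics/w10.png"),cv2.COLOR_BGR2RGB)
m=(cv2.cvtColor(im,cv2.COLOR_RGB2HSV)[:,:,1]<40).astype(np.uint8);l,s=cv2.connectedComponentsWithStats(m)[1:3];print(s[l[160,232]])
o=bot.get_obs();Rt=R.from_quat(o["tool_rot"]).as_matrix();k=s[l[160,232]]
for p,z in(((k[0]+k[2]/2-.5,k[1]+k[3]/2-.5),.007),((244,177.3),.026)): print((Rt.T@(at_z(C,*p,z)-o["eef_pos"])/.05).round(3))
E
```

```text
[ 213  141   62   61 2945]
[ 0.103 -0.041  2.753]
[ 0.091 -0.03   2.373]
```

Emit:
{"op": "drive_tool", "data": {"rows": [{"dx": 0.08,"dy": -0.035,"dz": 0.7,"wx": 0,"wy": 0,"wz": 0,"hand": 50},{"dx": 0.08,"dy": -0.035,"dz": 1.4,"wx": 0,"wy": 0,"wz": 0,"hand": 50},{"dx": 0.08,"dy": -0.035,"dz": 2.0,"wx": 0,"wy": 0,"wz": 0,"hand": 50},{"dx": 0.08,"dy": -0.035,"dz": 2.35,"wx": 0,"wy": 0,"wz": 0,"hand": 50},{"dx": 0.08,"dy": -0.035,"dz": 2.45,"wx": 0,"wy": 0,"wz": 0,"hand": 50},{"dx": 0.08,"dy": -0.035,"dz": 2.45,"wx": 0,"wy": 0,"wz": 0,"hand": 50},{"dx": 0.08,"dy": -0.035,"dz": 2.45,"wx": 0,"wy": 0,"wz": 0,"hand": 15},{"dx": 0.08,"dy": -0.035,"dz": 2.45,"wx": 0,"wy": 0,"wz": 0,"hand": 15},{"dx": 0.08,"dy": -0.035,"dz": 2.45,"wx": 0,"wy": 0,"wz": 0,"hand": 15},{"dx": 0.08,"dy": -0.035,"dz": 2.45,"wx": 0,"wy": 0,"wz": 0,"hand": 15},{"dx": 0.08,"dy": -0.035,"dz": 2.45,"wx": 0,"wy": 0,"wz": 0,"hand": 15},{"dx": 0.08,"dy": -0.035,"dz": 2.45,"wx": 0,"wy": 0,"wz": 0,"hand": 15},{"dx": 0.08,"dy": -0.035,"dz": 2.45,"wx": 0,"wy": 0,"wz": 0,"hand": 15}]}}

```text
clock: 20.15
eef_pos: [0.4532, 0.0771, 0.0229]
tool_rot: [0.143, 0.99, 0.0, 0.002]
ft_force: [-0.6, -1.2, 4.9]
grip_width: 0.0196
grasp_force: 58.5
```

Emit:
{"op": "drive_tool", "data": {"rows": [{"dx": 0,"dy": 0,"dz": -0.6,"wx": 0,"wy": 0,"wz": 0,"hand": 15},{"dx": 0,"dy": 0,"dz": -1.4,"wx": 0,"wy": 0,"wz": 0,"hand": 15},{"dx": 0,"dy": 0,"dz": -2.2,"wx": 0,"wy": 0,"wz": 0,"hand": 15},{"dx": -0.4,"dy": -0.35,"dz": -3.0,"wx": 0,"wy": 0,"wz": 0,"hand": 15},{"dx": -0.9,"dy": -0.75,"dz": -3.6,"wx": 0,"wy": 0,"wz": 0,"hand": 15},{"dx": -1.5,"dy": -1.25,"dz": -3.85,"wx": 0,"wy": 0,"wz": 0,"hand": 15},{"dx": -2.15,"dy": -1.8,"dz": -3.85,"wx": 0,"wy": 0,"wz": 0,"hand": 15},{"dx": -2.8,"dy": -2.35,"dz": -3.85,"wx": 0,"wy": 0,"wz": 0,"hand": 15},{"dx": -3.45,"dy": -2.9,"dz": -3.85,"wx": 0,"wy": 0,"wz": 0,"hand": 15},{"dx": -4.0,"dy": -3.4,"dz": -3.85,"wx": 0,"wy": 0,"wz": 0,"hand": 15},{"dx": -4.3,"dy": -3.65,"dz": -3.85,"wx": 0,"wy": 0,"wz": 0,"hand": 15},{"dx": -4.43,"dy": -3.74,"dz": -3.85,"wx": 0,"wy": 0,"wz": 0,"hand": 15},{"dx": -4.43,"dy": -3.74,"dz": -3.85,"wx": 0,"wy": 0,"wz": 0,"hand": 15},{"dx": -4.43,"dy": -3.74,"dz": -3.85,"wx": 0,"wy": 0,"wz": 0,"hand": 15},{"dx": -4.43,"dy": -3.74,"dz": -3.85,"wx": 0,"wy": 0,"wz": 0,"hand": 15},{"dx": -4.43,"dy": -3.74,"dz": -3.85,"wx": 0,"wy": 0,"wz": 0,"hand": 15}]}}

```text
clock: 21.75
eef_pos: [0.6109, -0.164, 0.2143]
tool_rot: [0.143, 0.99, 0.0, 0.0]
ft_force: [-0.3, -0.8, -1.7]
grip_width: 0.0191
grasp_force: 58.8
```

```bash
python3 - <<'E'
from h import *
C,im,o=look("top_disc",.2,"w11");z=o["eef_pos"][2]; print(o["eef_pos"],o["tool_rot"],o["grip_width"])
cv2.imwrite("pics/w11v.png",cv2.resize(im[80:370,100:400,::-1],None,fx=2,fy=2))
Rt=R.from_quat(o["tool_rot"]).as_matrix()
f=lambda p,zz:(1e3*(Rt.T@(at_z(C,*p,zz)-o["eef_pos"]))[:2]).round(2)
g=cv2.cvtColor(im,cv2.COLOR_RGB2HSV)
m=((g[:,:,1]<60)&(g[:,:,2]<190)&(g[:,:,2]>55)).astype(np.uint8); m[:,:190]=0;m[:,312:]=0;m[200:]=0;m[:80]=0
h=cv2.findContours(m,cv2.RETR_CCOMP,2); 
for c,hh in zip(h[0],h[1][0]):
    if hh[3]>=0 and cv2.contourArea(c)>3:
        p=c[:,0].mean(0); print("hole",p.round(1),cv2.contourArea(c),f(p,.1))
m=(g[:,:,1]<40).astype(np.uint8)&(g[:,:,2]>120); l,s,cc=cv2.connectedComponentsWithStats(m.astype(np.uint8))[1:4]
for k,c in zip(s,cc):
    if k[4]>60: print(k,c.round(1))
for c in((1.,0.5),): 
    t=np.linspace(0,2*np.pi,9)[:-1]
E
```

```text
top_disc 0.96 [246. 236. 107. 105.] [ 0.6088 -0.1631  0.2   ] tool [0.05 0.01 0.29] col [166. 170. 169.]
[ 0.61100456 -0.16419022  0.21429702] [1.42810606e-01 9.89750021e-01 1.66661410e-05 1.61518201e-04] 0.019243544444543938
hole [263.  195.5] 4.0 [-8.69 13.35]
hole [264.4 193.4] 8.5 [-7.02 14.43]
hole [259.1 193.4] 16.0 [-6.97 10.31]
hole [216.6 182.7] 17.5 [  1.56 -22.28]
hole [214.3 120.9] 21.0 [ 48.13 -22.82]
hole [278.5 120. ] 22.0 [48.77 23.87]
[     0      0    512    384 187230] [255.7 190.4]
[214 110  13  13  81] [220.1 115.7]
[ 214  117   69   68 2756] [245.4 150.7]
[ 193  189  107  127 5838] [248.  239.2]
[310 249  39  32 525] [331.6 263.6]
```

View pics/w11v.png

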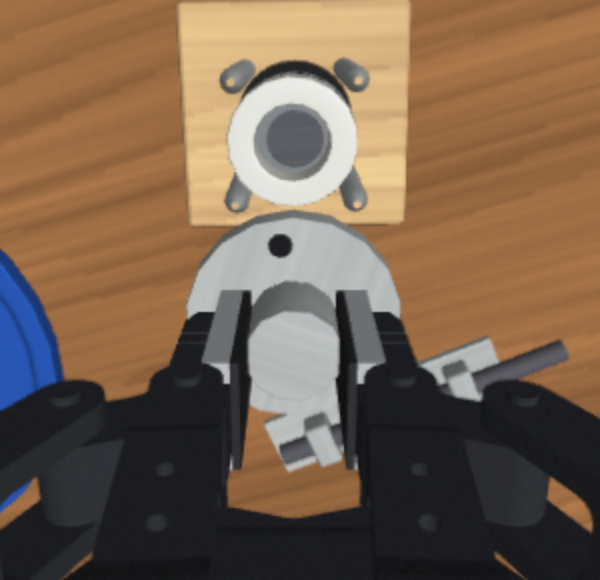

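The disc hangs level from the hub at crop (293,300), with its top face spanning columns 187 to 400. The spacer sits in the nest at crop (292,138), post tops all round it.

Emit:
{"op": "drive_tool", "data": {"rows": [{"dx": 0.47,"dy": 0,"dz": 0.3,"wx": 0,"wy": 0,"wz": 0,"hand": 15},{"dx": 0.47,"dy": 0,"dz": 0.9,"wx": 0,"wy": 0,"wz": 0,"hand": 15},{"dx": 0.47,"dy": 0,"dz": 1.4,"wx": 0,"wy": 0,"wz": 0,"hand": 15},{"dx": 0.47,"dy": 0,"dz": 1.7,"wx": 0,"wy": 0,"wz": 0,"hand": 15},{"dx": 0.47,"dy": 0,"dz": 1.7,"wx": 0,"wy": 0,"wz": 0,"hand": 15},{"dx": 0.47,"dy": 0,"dz": 1.7,"wx": 0,"wy": 0,"wz": 0,"hand": 15},{"dx": 0.47,"dy": 0,"dz": 1.7,"wx": 0,"wy": 0,"wz": 0,"hand": 15},{"dx": 0.47,"dy": 0,"dz": 1.8,"wx": 0,"wy": 0,"wz": 0,"hand": 15},{"dx": 0.47,"dy": 0,"dz": 1.9,"wx": 0,"wy": 0,"wz": 0,"hand": 15},{"dx": 0.47,"dy": 0,"dz": 1.96,"wx": 0,"wy": 0,"wz": 0,"hand": 15},{"dx": 0.47,"dy": 0,"dz": 1.96,"wx": 0,"wy": 0,"wz": 0,"hand": 15},{"dx": 0.47,"dy": 0,"dz": 1.96,"wx": 0,"wy": 0,"wz": 0,"hand": 15},{"dx": 0.47,"dy": 0,"dz": 1.96,"wx": 0,"wy": 0,"wz": 0,"hand": 15}]}}

```text
clock: 23.15
eef_pos: [0.5886, -0.1584, 0.1158]
tool_rot: [0.143, 0.99, 0.0, -0.0]
ft_force: [-1.3, -0.3, -2.0]
grip_width: 0.0193
grasp_force: 58.8
```

```bash
python3 - <<'E'
from h import *
o=bot.get_obs();print(o["eef_pos"],o["ft_force"],o["grip_width"],bot.tip_extent)
E
```

```text
[ 0.58855838 -0.15841116  0.1157545 ] [-1.2714341  -0.25229724 -1.99576424] 0.019334707004620564 0.011
```

Emit:
{"op": "drive_tool", "data": {"rows": [{"dx": 0,"dy": 0,"dz": 0.05,"wx": 0,"wy": 0,"wz": 0,"hand": 15},{"dx": 0,"dy": 0,"dz": 0.08,"wx": 0,"wy": 0,"wz": 0,"hand": 15},{"dx": 0,"dy": 0,"dz": 0.08,"wx": 0,"wy": 0,"wz": 0,"hand": 15},{"dx": 0,"dy": 0,"dz": 0.08,"wx": 0,"wy": 0,"wz": 0,"hand": 15},{"dx": 0,"dy": 0,"dz": 0.08,"wx": 0,"wy": 0,"wz": 0,"hand": 42},{"dx": 0,"dy": 0,"dz": 0.08,"wx": 0,"wy": 0,"wz": 0,"hand": 42},{"dx": 0,"dy": 0,"dz": 0.08,"wx": 0,"wy": 0,"wz": 0,"hand": 42},{"dx": 0,"dy": 0,"dz": 0.08,"wx": 0,"wy": 0,"wz": 0,"hand": 42},{"dx": 0,"dy": 0,"dz": 0.08,"wx": 0,"wy": 0,"wz": 0,"hand": 42},{"dx": 0,"dy": 0,"dz": -0.3,"wx": 0,"wy": 0,"wz": 0,"hand": 42},{"dx": 0,"dy": 0,"dz": -0.9,"wx": 0,"wy": 0,"wz": 0,"hand": 42},{"dx": -0.24,"dy": 0,"dz": -1.5,"wx": 0,"wy": 0,"wz": 0,"hand": 42},{"dx": -0.48,"dy": 0,"dz": -1.96,"wx": 0,"wy": 0,"wz": 0,"hand": 0},{"dx": -0.48,"dy": 0,"dz": -1.96,"wx": 0,"wy": 0,"wz": 0,"hand": 0},{"dx": -0.48,"dy": 0,"dz": -1.96,"wx": 0,"wy": 0,"wz": 0,"hand": 0},{"dx": -0.48,"dy": 0,"dz": -1.96,"wx": 0,"wy": 0,"wz": 0,"hand": 0},{"dx": -0.48,"dy": 0,"dz": -1.96,"wx": 0,"wy": 0,"wz": 0,"hand": 0}]}}

```text
clock: 24.85
eef_pos: [0.6105, -0.165, 0.212]
tool_rot: [0.143, 0.99, 0.0, -0.002]
ft_force: [0.2, 0.3, 0.1]
grip_width: 0.0001
grasp_force: 0.0
```

```bash
python3 - <<'E'
from h import *
C,im,o=look("top_disc",.096,"w12"); print(o["eef_pos"],o["tool_rot"],o["grip_width"],o["ft_force"])
c=np.array([.588,-.157,0])
Rt=R.from_quat(o["tool_rot"]).as_matrix()
t=np.linspace(0,2*np.pi,40); 
P=c+np.c_[.026*np.cos(t),.026*np.sin(t),t*0+.096]; q=proj(C,P); print("predicted rim box",q.min(0),q.max(0))
H=c+np.c_[.011*np.cos(t),.011*np.sin(t),t*0+.114]; q=proj(C,H); print("predicted hub top",q.min(0),q.max(0))
r=bot.outline_of("wrist","top_disc")
if r: e=r[0]["extent"];print([e[0]-e[2]/2,e[1]-e[3]/2],[e[0]+e[2]/2,e[1]+e[3]/2])
g=cv2.cvtColor(im,cv2.COLOR_RGB2HSV)
m=((g[:,:,1]<60)&(g[:,:,2]<190)&(g[:,:,2]>55)).astype(np.uint8); m[:,:190]=0;m[:,312:]=0;m[200:]=0;m[:80]=0
h=cv2.findContours(m,cv2.RETR_CCOMP,2)
f=lambda p,zz:(1e3*(Rt.T@(at_z(C,*p,zz)-o["eef_pos"]))[:2]).round(2)
for k,hh in zip(h[0],h[1][0]):
    if hh[3]>=0 and cv2.contourArea(k)>3: p=k[:,0].mean(0); print("hole",p.round(1),f(p,.1))
E
```

```text
top_disc 0.67 [248. 155.  72.  69.] [ 0.589 -0.157  0.096] tool [0.45 0.03 2.33] col [182. 187. 186.]
[ 0.61064242 -0.16503653  0.21228979] [ 1.43447327e-01  9.89656780e-01  1.60143007e-04 -1.51515630e-03] -3.511258211110929e-05 [ 0.13865985  0.19501046 -0.15962796]
predicted rim box [213.09875433 118.70303083] [282.20783764 187.05745014]
predicted hub top [232.0223896  142.54699112] [263.43237242 173.51021715]
[211.85, 120.4] [284.15, 189.6]
hole [218.4 184.4] [  0.89 -20.89]
hole [227.6 171.6] [ 10.84 -13.76]
hole [271.9 164.1] [16.56 19.38]
hole [244.  129.1] [42.43 -1.38]
hole [253.5 120. ] [48.98  5.49]
hole [241.5 120. ] [48.98 -3.16]
hole [244.5 119. ] [49.69 -1.  ]
hole [215.5 122.8] [ 47.04 -21.96]
hole [280.7 121. ] [48.28 25.13]
```

Emit:
{"op": "drive_tool", "data": {"rows": [{"dx": 0.47,"dy": 0,"dz": 0.3,"wx": 0,"wy": 0,"wz": 0,"hand": 0},{"dx": 0.47,"dy": 0,"dz": 0.8,"wx": 0,"wy": 0,"wz": 0,"hand": 0},{"dx": 0.47,"dy": 0,"dz": 1.2,"wx": 0,"wy": 0,"wz": 0,"hand": 0},{"dx": 0.47,"dy": 0,"dz": 1.5,"wx": 0,"wy": 0,"wz": 0,"hand": 0},{"dx": 0.47,"dy": 0,"dz": 1.6,"wx": 0,"wy": 0,"wz": 0,"hand": 0},{"dx": 0.47,"dy": 0,"dz": 1.6,"wx": 0,"wy": 0,"wz": 0,"hand": 0},{"dx": 0.47,"dy": 0,"dz": 1.6,"wx": 0,"wy": 0,"wz": 0,"hand": 0},{"dx": 0.47,"dy": 0,"dz": 1.6,"wx": 0,"wy": 0,"wz": 0,"hand": 0},{"dx": 0.47,"dy": 0,"dz": 1.6,"wx": 0,"wy": 0,"wz": 0,"hand": 0}]}}

```text
clock: 25.9
eef_pos: [0.5898, -0.1588, 0.1348]
tool_rot: [0.143, 0.99, -0.0, 0.001]
ft_force: [0.6, -0.6, -0.4]
grip_width: 0.0
grasp_force: 0.0
```

Emit:
{"op": "drive_tool", "data": {"rows": [{"dx": 0.02,"dy": 0.01,"dz": 0.05,"wx": 0,"wy": 0,"wz": 0,"hand": 0},{"dx": 0.02,"dy": 0.01,"dz": 0.1,"wx": 0,"wy": 0,"wz": 0,"hand": 0},{"dx": 0.02,"dy": 0.01,"dz": 0.15,"wx": 0,"wy": 0,"wz": 0,"hand": 0},{"dx": 0.02,"dy": 0.01,"dz": 0.18,"wx": 0,"wy": 0,"wz": 0,"hand": 0},{"dx": 0.02,"dy": 0.01,"dz": 0.2,"wx": 0,"wy": 0,"wz": 0,"hand": 0},{"dx": 0.02,"dy": 0.01,"dz": 0.2,"wx": 0,"wy": 0,"wz": 0,"hand": 0},{"dx": 0.02,"dy": 0.01,"dz": 0.2,"wx": 0,"wy": 0,"wz": 0,"hand": 0},{"dx": 0.02,"dy": 0.01,"dz": 0.2,"wx": 0,"wy": 0,"wz": 0,"hand": 0}]}}

```text
clock: 26.7
eef_pos: [0.5883, -0.1578, 0.1241]
tool_rot: [0.143, 0.99, 0.0, 0.0]
ft_force: [-1.4, 0.2, 3.7]
grip_width: -0.0003
grasp_force: 1.8
```

Emit:
{"op": "drive_tool", "data": {"rows": [{"dx": 0,"dy": 0,"dz": 0.02,"wx": 0,"wy": 0,"wz": 0,"hand": 0},{"dx": 0,"dy": 0,"dz": 0.04,"wx": 0,"wy": 0,"wz": 0,"hand": 0},{"dx": 0,"dy": 0,"dz": 0.06,"wx": 0,"wy": 0,"wz": 0,"hand": 0},{"dx": 0,"dy": 0,"dz": 0.08,"wx": 0,"wy": 0,"wz": 0,"hand": 0},{"dx": 0,"dy": 0,"dz": 0.08,"wx": 0,"wy": 0,"wz": 0,"hand": 0},{"dx": 0,"dy": 0,"dz": 0.08,"wx": 0,"wy": 0,"wz": 0,"hand": 0},{"dx": 0,"dy": 0,"dz": 0.08,"wx": 0,"wy": 0,"wz": 0,"hand": 0}]}}

```text
clock: 27.4
eef_pos: [0.5885, -0.1578, 0.121]
tool_rot: [0.143, 0.99, 0.0, 0.0]
ft_force: [-3.0, 0.9, 8.7]
grip_width: 0.0001
grasp_force: 4.1
```

Emit:
{"op": "drive_tool", "data": {"rows": [{"dx": 0,"dy": 0,"dz": 0.02,"wx": 0,"wy": 0,"wz": 0,"hand": 0},{"dx": 0,"dy": 0,"dz": 0.04,"wx": 0,"wy": 0,"wz": 0,"hand": 0},{"dx": 0,"dy": 0,"dz": 0.04,"wx": 0,"wy": 0,"wz": 0,"hand": 0},{"dx": 0,"dy": 0,"dz": 0.04,"wx": 0,"wy": 0,"wz": 0,"hand": 0},{"dx": 0,"dy": 0,"dz": 0.04,"wx": 0,"wy": 0,"wz": 0,"hand": 0},{"dx": 0,"dy": 0,"dz": 0.04,"wx": 0,"wy": 0,"wz": 0,"hand": 0},{"dx": 0,"dy": 0,"dz": 0.04,"wx": 0,"wy": 0,"wz": 0,"hand": 0},{"dx": 0,"dy": 0,"dz": 0.04,"wx": 0,"wy": 0,"wz": 0,"hand": 0},{"dx": 0,"dy": 0,"dz": 0.04,"wx": 0,"wy": 0,"wz": 0,"hand": 0},{"dx": 0,"dy": 0,"dz": 0.04,"wx": 0,"wy": 0,"wz": 0,"hand": 0}]}}

```text
clock: 28.4
eef_pos: [0.5886, -0.1578, 0.1196]
tool_rot: [0.143, 0.99, 0.0, 0.001]
ft_force: [-3.5, 1.6, 11.5]
grip_width: 0.0001
grasp_force: 5.4
```

Emit:
{"op": "drive_tool", "data": {"rows": [{"dx": 0,"dy": 0,"dz": 0,"wx": 0,"wy": 0,"wz": 0,"hand": 0},{"dx": 0,"dy": 0,"dz": 0,"wx": 0,"wy": 0,"wz": 0,"hand": 0},{"dx": 0,"dy": 0,"dz": 0,"wx": 0,"wy": 0,"wz": 0,"hand": 0},{"dx": 0,"dy": 0,"dz": 0,"wx": 0,"wy": 0,"wz": 0,"hand": 0},{"dx": 0,"dy": 0,"dz": 0,"wx": 0,"wy": 0,"wz": 0,"hand": 0},{"dx": 0,"dy": 0,"dz": 0,"wx": 0,"wy": 0,"wz": 0,"hand": 0},{"dx": 0,"dy": 0,"dz": 0,"wx": 0,"wy": 0,"wz": 0,"hand": 0},{"dx": 0,"dy": 0,"dz": 0,"wx": 0,"wy": 0,"wz": 0,"hand": 0},{"dx": 0,"dy": 0,"dz": 0,"wx": 0,"wy": 0,"wz": 0,"hand": 0},{"dx": 0,"dy": 0,"dz": 0,"wx": 0,"wy": 0,"wz": 0,"hand": 0},{"dx": 0,"dy": 0,"dz": 0,"wx": 0,"wy": 0,"wz": 0,"hand": 0},{"dx": 0,"dy": 0,"dz": 0,"wx": 0,"wy": 0,"wz": 0,"hand": 0},{"dx": 0,"dy": 0,"dz": 0,"wx": 0,"wy": 0,"wz": 0,"hand": 0},{"dx": 0,"dy": 0,"dz": 0,"wx": 0,"wy": 0,"wz": 0,"hand": 0}]}}

```text
clock: 29.8
eef_pos: [0.5886, -0.1578, 0.1196]
tool_rot: [0.143, 0.99, 0.0, 0.001]
ft_force: [-2.7, 1.4, 10.5]
grip_width: 0.0002
grasp_force: 5.4
```

```bash
python3 -c "
from workcell import bot
o=bot.get_obs();print(o['clock'],o['eef_pos'],o['ft_force']); print(bot.job_done())"
```

```text
29.8 [ 0.58855829 -0.1577702   0.11956423] [-2.74208192  1.35408086 10.46243161]
the job is handed in; nothing more can be done
None
```

I stacked the body, spacer and disc in the nest and handed the job in at 29.8 s with the arm still pressing the hub at about 10.5–11.5 N; from the tool height the seat is roughly 5.5 mm down, and no pass or fail verdict came back.

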